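# Hold the lamp house door on its hinge for the pin

### The arm

A 7-joint arm with a two-finger parallel gripper is mounted at the origin on the work surface. World frame = base frame: x ahead of the robot, y to its left, z up, the work surface at z = 0. Lengths are in m, angles in rad, forces in N, time in s.
With the tool pointing down it reaches from about 0.425 to 0.875 m from the base axis. Payload 4.7 kg.
Tool frame: the origin (TCP) lies at the very end of the fingers, on their centre line; the grasp point (between the pads) lies 19 mm behind it; z points along the fingers, y is the direction in which the jaws open and shut (so a half turn about z gives the same grasp; the last joint's range is limited). The gripper opens to 87 mm and grips with 3 to 60 N. Pads are 19 mm wide; open, the fingers measure 117 mm over their backs; the gripper's body (75 mm by 190 mm) begins 51 mm behind the grasp point.
Start: joints at [1.252, 0.321, -0.07, 1.45, 0.023, 1.371, -0.057], TCP at [0.212, -0.614, 0.223] pointing down, gripper open.
Joint ranges: [-2.86, 2.86], [-0.3, 2.09], [-1.38, 1.24], [0.06, 2.45], [-1.56, 4.7], [0.09, 2.05], [-2.69, 2.69]. Speed limits (rad/s): [2.57, 2.57, 3.14, 3.14, 3.14, 3.14, 3.14].

### API

Orientations are given as a rotation vector (axis times angle).
In Python, from bench import * gives the robot as it stands.
- The arm moves only by the shell command python3 -m jog 'ROWS' [OPENING] [FORCE]. ROWS is JSON, a list of rows, each a list of 4 numbers: the shift along the world's x, y, z in mm, then the turn about the world's z in rad. In form: [[x, y, z, twist], ...]. A call has exactly 8 rows; each row is the pose to reach, as a shift and turn from the pose commanded when the call began; what a row does not reach only later rows make up. A row lasts 1/8 s, in which the tool goes at most 62.5 mm and 10.7 degrees, less where a joint would pass 70% of its speed; a pose out of reach is approached as far as the arm can. A call with a gripper value outside its range is refused whole. OPENING is the opening, from -1 (shut) to 1 (fully open), set as the call begins (- or left out, the last holds). The fingers move at their own pace and stop on an object; FORCE is the grip in N (left out, the last holds). Time passes only in rows, so rows that repeat a pose let the fingers close, or fill a call up. It gives the time, the measured TCP pose, the force and the opening at its end, in the units of the state.
- get_state(): the state, without advancing time (a new reading comes with each control period).
- get_image(name): name is "side" or "top"; returns a dict with "image" (384x512x3 uint8, red, green, blue), "fx", "fy", "cx", "cy" (pixels), "position" and "rotation" of the camera in the world. Camera axes: x right, y down, z forward; pixel columns grow to the right and rows downward; lengths in m; the calibration is good to about 2 mm. A picture is of the moment at which its call begins. There is no depth.
- close_job(): hands the job in, once; it reports no verdict.
The state is a dict: "time": time; "joint_positions": joint angles; "qd": joint speeds; "joint_torque": joint torques, N m; "position": TCP position; "tool_rot": TCP orientation; "ft_force": force on the tool from outside, world axes, zero at the start; "torque": the same for the moment, N m; "grip_width": opening from 0.0 (shut) to 1.0 (fully open).
Only numpy, scipy, OpenCV 4.12 (cv2) and the standard library are available. Lean on these libraries where they do the work, as an engineer would, in place of code of your own. Each camera call takes 0.05 s, during which the arm holds its last target. There are 200 camera calls.

### The job

Re-hang the door of the microscope's lamp house: pick up the loose door, bring it right way up and standing wide open, about square to the lamp house's open front, and slide its knuckle into the gap between the two lugs of the hinge block until the three bores line up, so that the pin in the tray would drop straight through. Finish still gripping the door and holding it steady there: the gripper carries it, so the knuckle must hang free between the lugs, not resting or pressing on the lamp house. Leave the tray with the pin, the condenser and the screwdriver where they are.

Things in the scene. Friction and masses are not known exactly. Their poses are not given: they have to be found in the camera images.
- lamphouse: Fixed black lamp house, a box 120 mm deep (x), 110 wide (y), top 150 mm above the bench. Origin on the bench under the box's centre, z up. Its open front is the plane x = -60 mm and faces its own -x (roughly the robot's left, world +y); a collar 36 mm long sticks out at the back (+x). The bare metal hinge block is on its +y side at the front corner.
- jamb (a point): Middle of the hinge gap: on the vertical bore axis of the two fixed lugs, half-way between them, at (-60, 70, 81) mm in the lamp house's frame; same axes. Gap 44 mm high, open to the front (-x) and outwards (+y). Each lug: barrel 18 mm across, 20 mm high, bore 8.5 mm, joined to the box on its +x, -y side. The box's side wall is 15 mm from the axis.
- door_center (a point): Centre of the loose black door, a box 28 mm thick (x), 104 wide (y), 120 high (z), about 0.4 kg, standing upright on the bench (centre 60 mm up); grip it across its thickness at the top middle. Outside face -x, with a thumbscrew 12 mm proud by the free -y edge; knuckle on the +y edge. When open square its +y points along the lamp house's +x, its +x along the lamp house's -y.
- door: The same door and its knuckle; this origin is the centre of the door's underside, 60 mm below door_center; same axes.
- knuckle_top (a point): Top end of the door's knuckle on its bore axis. The knuckle is an upright barrel 18 mm across, 38 mm high, with an 8.5 mm through bore; from door_center its top is at (14, 70, 19) mm in the door's axes.
- knuckle_bottom (a point): Bottom end of the door's knuckle on its bore axis, at (14, 70, -19) mm from door_center in the door's axes. With the knuckle centred in the gap there are 3 mm of air above and below it. The door's underside is then 21 mm above the bench.
- tray: White open parts tray, 75 x 130 mm, 18 mm high, origin under its centre; holds the hinge pin.
- hinge_pin: Steel hinge pin lying in the tray, 6 mm thick, 95 mm long, with a 12 mm head; origin under its middle. It stays there.
- condenser: Black round condenser standing on the bench, 62 mm across, 54 mm high, origin under its centre.
- driver: Screwdriver lying on the bench, 170 mm long, 26 mm thick handle, origin under its middle.
Mind the look-alikes: they are no part of the job. Leave any pink or red look-alike of the door alone.

How it is judged:
By the outcome, as a careful person would: the job done as asked, in the order asked, and still so for the second after the job is handed in, while the arm keeps its last pose, push and grip.
It also fails if it takes over 48 s, if anything falls off the work surface, if the arm or the gripper's body presses on something with over 40 N, if the wrist force passes 120 N, or if a joint passes its speed limit or range.

## Working session

There is one attempt and no reset: what is moved stays moved. The work goes in short steps, Python scripts to look and compute and a shell command to move; the robot and the scene stay as the last step left them, time stands still between calls to the robot, and variables do not carry over. Pictures are saved under pics/ and viewed, about 8 in all and at most 12, crops included, and the job is handed in when it is done.

```bash
mkdir -p pics; ls
cat > h.py <<'E'
from bench import *
import numpy as np, cv2, json
def snap(n,f):
    d=get_image(n); cv2.imwrite(f'pics/{f}.png',d['image'][:,:,::-1])
    json.dump({k:np.asarray(v).tolist() for k,v in d.items() if k!='image'},open(f'pics/{f}.json','w')); return d
def load(f): return {k:np.array(v) for k,v in json.load(open(f'pics/{f}.json')).items()}
def at(f,u,v,z):
    c=load(f); r=c['rotation']@np.array([(u-c['cx'])/c['fx'],(v-c['cy'])/c['fy'],1]); p=c['position']; return p+r*(z-p[2])/r[2]
def proj(f,P):
    c=load(f); q=(np.atleast_2d(P)-c['position'])@c['rotation']; return np.c_[c['cx']+c['fx']*q[:,0]/q[:,2],c['cy']+c['fy']*q[:,1]/q[:,2]]
def crop(f,x0,y0,x1,y1,s,o):
    cv2.imwrite(f'pics/{o}.png',cv2.resize(cv2.imread(f'pics/{f}.png')[y0:y1,x0:x1],None,fx=s,fy=s,interpolation=cv2.INTER_CUBIC))
E
python3 - <<'E'
from h import *
for n in('side','top'):
    snap(n,n+'1'); c=load(n+'1'); print(n,c['position'],c['rotation'].round(3).tolist(),c['fx'],c['cx'],c['cy'])
s=get_state(); print(s)
a=cv2.imread('pics/side1.png');b=cv2.imread('pics/top1.png')
E
```

```text
pics
side [0.19448591 0.77113258 0.74864557] [-0.85, 2.547, -1.077] 358.5182982164574 255.27326289793922 195.24040649879882
top [0.43774849 0.208037   1.24440662] [-2.137, 2.138, -0.145] 436.1977317510266 255.3169847013255 191.5866563266082
{'time': 0.1, 'joint_positions': array([ 1.25211462,  0.3217622 , -0.07008127,  1.45153943,  0.02258547,
        1.37083218, -0.05691751]), 'qd': array([-0.0004919 , -0.00069076,  0.00053835, -0.00344406, -0.00088486,
       -0.00034278,  0.00053233]), 'joint_torque': array([-1.27030384e-03, -4.92573810e+01, -4.05707778e-01, -3.13400137e+01,
       -6.39214274e-02,  3.94879316e-02,  5.62568607e-05]), 'position': array([ 0.21213009, -0.61387938,  0.22156904]), 'tool_rot': array([-3.09651164e+00, -5.20045504e-01,  5.81417945e-04]), 'ft_force': array([ 0.06779205, -0.15680188, -0.83551288]), 'torque': array([ 0.03479456,  0.0575919 , -0.05758886]), 'grip_width': 0.9952904247347646}
```

```bash
sed -i "s/for k,v in json.load(open(f'pics\/{f}.json')).items()}/for k,v in json.load(open(f'pics\/{f}.json')).items()} | {'rotation':cv2.Rodrigues(np.array(json.load(open(f'pics\/{f}.json'))['rotation']))[0]}/" h.py
python3 - <<'E'
from h import *
print(load('top1')['rotation'].round(3),load('side1')['rotation'].round(3))
crop('top1',0,0,512,384,1.5,'t1');crop('side1',0,0,512,384,1.5,'s1')
E
```

```text
[[ 0.001 -0.989  0.149]
 [-1.     0.001  0.014]
 [-0.014 -0.149 -0.989]] [[-0.799 -0.418  0.432]
 [-0.601  0.557 -0.573]
 [-0.001 -0.717 -0.697]]
```

View pics/top1.png

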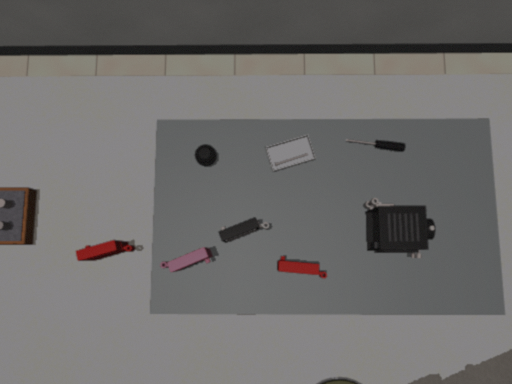

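View pics/side1.png

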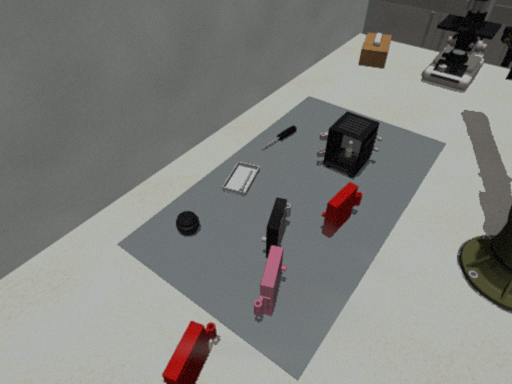

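The only black door is at top (240,230), with its metal knuckle at (265,226). The look-alikes are pink (188,260), red (300,267) and red (103,250). The lamp house is at (402,229) with its hinge block at (374,204). I'll confirm with enlarged crops.

Run:
```python
from h import *
a=cv2.imread('pics/top1.png'); s=cv2.imread('pics/side1.png')
f=lambda i,x,y,w,h,k:cv2.resize(i[y:y+h,x:x+w],None,fx=k,fy=k,interpolation=cv2.INTER_CUBIC)
g=lambda im:(255*(im/255.)**.6).astype('uint8')
cv2.imwrite('pics/c1.png',g(np.vstack([np.hstack([f(a,210,205,66,48,6),f(a,360,190,66,48,6)][:2]+[]),np.hstack([f(s,250,190,66,49,6),f(s,316,108,66,49,6)])])))
```

```text
(no output)
```

View pics/c1.png

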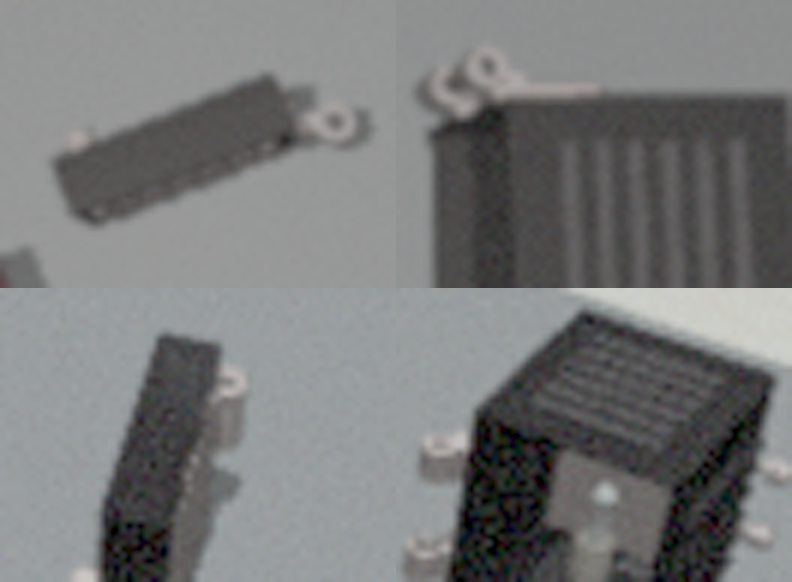

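The crops confirm it: the black door has its metal knuckle on the right and a thumbscrew on the upper-left face, and the hinge lugs are at the top-left of the lamp house. The door needs a yaw of only about 20°. Next I fit poses to the keypoints I read off.

```bash
cat >> h.py <<'E'
from scipy.optimize import least_squares
def fit(obs,x0,z0=None):
    # obs: list of (img, u,v, X,Y,Z mm)
    def W(p,o):
        c,s=np.cos(p[2]),np.sin(p[2]); return np.array([p[0]+(c*o[3]-s*o[4])/1e3,p[1]+(s*o[3]+c*o[4])/1e3,o[5]/1e3+(p[3] if len(p)>3 else 0)])
    r=lambda p:np.concatenate([proj(o[0],W(p,o))[0]-o[1:3] for o in obs])
    s=least_squares(r,x0,loss='soft_l1'); return s.x,r(s.x).reshape(-1,2).round(1)
E
python3 - <<'E'
from h import *
T=lambda c,r,x,y:(x+(c+.5)/6-.5,y+(r+.5)/6-.5)
dt=lambda c,r:('top1',)+T(c,r,210,205); lt=lambda c,r:('top1',)+T(c-396,r,360,190)
ds=lambda c,r:('side1',)+T(c,r-288,250,190); ls=lambda c,r:('side1',)+T(c-396,r-288,316,108)
D=[dt(337,123)+(14,70,79),dt(52,160)+(-14,-52,120),dt(272,75)+(-14,52,120),ds(162,335)+(-14,52,120),ds(220,345)+(14,52,120),ds(105,505)+(-14,-52,120),ds(165,515)+(14,-52,120),ds(232,382)+(14,70,79)]
L=[lt(487,66)+(-60,70,123),lt(445,92)+(-60,70,59),ls(480,410)+(-60,55,150),ls(668,480)+(-60,-55,150),ls(585,312)+(60,55,150),ls(773,380)+(60,-55,150),ls(445,443)+(-60,70,123)]
for o,x in((D,[.35,.23,-2.8]),(L,[.4,-.15,-1.57])):
    for k in('all','top','side'):
        oo=[q for q in o if k=='all' or q[0][:3]==k[:3]]
        if k!='all' and len(oo)<3: continue
        p,r=fit(oo,x); print(k,p.round(4),r.tolist())
E
```

```text
all [ 0.5088  0.2674 -2.7741] [[-0.2, 0.7], [-0.7, 0.3], [0.3, -0.1], [-0.2, -1.6], [1.0, -1.2], [-1.2, 0.2], [0.6, 1.1], [-0.5, -0.8]]
top [ 0.5094  0.2668 -2.7649] [[-0.0, 0.2], [-0.4, 0.2], [0.5, -0.5]]
side [ 0.5078  0.2686 -2.7808] [[-0.1, -1.2], [1.2, -0.7], [-1.3, 0.6], [0.4, 1.6], [-0.3, -0.3]]
all [ 0.5098 -0.1415 -1.5906] [[-0.6, 0.6], [0.4, -0.7], [-1.4, -0.5], [1.2, 1.3], [0.1, -0.9], [1.5, -0.4], [-1.2, -0.1]]
side [ 0.5097 -0.1408 -1.589 ] [[-1.5, -0.3], [1.2, 1.4], [-0.0, -0.8], [1.4, -0.3], [-1.2, 0.0]]
```

Both fits agree with the given sizes: door at (0.509, 0.267) with yaw −2.77, lamp house at (0.510, −0.1415) with yaw −1.59. That needs a twist of +1.60 for the grasp and then about −0.39 to hang the door. Moving now.

```bash
python3 -m jog '[[20,25,10,0.05],[55,70,25,0.14],[95,120,40,0.25],[135,170,60,0.35],[170,220,75,0.46],[205,270,80,0.56],[228,304,80,0.64],[238,314,80,0.65]]' 1
python3 -m jog '[[10,40,0,0.06],[22,90,0,0.16],[33,145,0,0.26],[43,200,0,0.37],[50,260,0,0.48],[56,320,0,0.58],[60,360,0,0.67],[60,380,0,0.72]]'
```

```text
time: 1.1
position: [0.4524, -0.2965, 0.3027]
tool_rot: [-2.765, -1.492, -0.001]
ft_force: [-0.1, -0.9, 0.4]
grip_width: 1.0
time: 2.1
position: [0.5097, 0.0819, 0.3024]
tool_rot: [-2.064, -2.368, 0.0]
ft_force: [0.3, -0.8, -0.4]
grip_width: 0.996
```

```bash
python3 -m jog '[[0,20,-5,0.03],[0,55,-20,0.07],[0,95,-40,0.12],[0,135,-65,0.17],[0,165,-85,0.21],[0,180,-98,0.235],[0,185,-102,0.235],[0,185,-102,0.235]]'
python3 - <<'E'
from h import *
snap('side','s2'); snap('top','t2')
a=cv2.imread('pics/top1.png') 
f=lambda n,x,y,w,h,k:cv2.resize(cv2.imread(f'pics/{n}.png')[y:y+h,x:x+w],None,fx=k,fy=k,interpolation=cv2.INTER_CUBIC)
cv2.imwrite('pics/c2.png',(255*(np.hstack([f('s2',220,150,100,130,4),f('t2',190,180,100,130,4)])/255.)**.6).astype('uint8'))
s=get_state();print(s['position'],s['tool_rot'])
E
```

```text
time: 3.1
position: [0.5109, 0.2635, 0.2006]
tool_rot: [1.781, 2.587, -0.001]
ft_force: [-0.2, -0.1, -0.1]
grip_width: 0.999
[0.51127019 0.26332681 0.20126197] [1.78113152e+00 2.58616870e+00 4.40945762e-04]
```

View pics/c2.png

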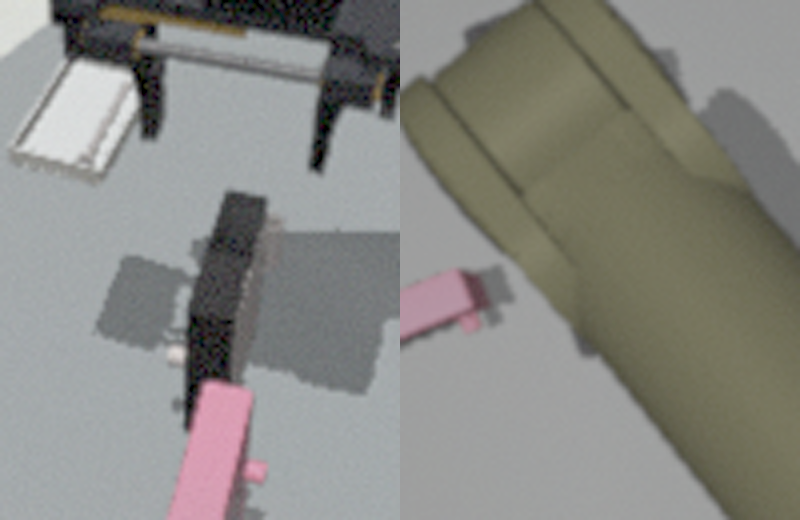

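The side view shows the fingers straddling the black door: tips at crop (152,138) and (317,170), door top at about (240,220). Descending and gripping.

```bash
python3 -m jog '[[0,2,-12,0],[-1,3,-32,0],[-2,4,-55,0],[-2,4,-78,0],[-2,4,-100,0],[-2,4,-115,0],[-2,4,-122,0],[-2,4,-122,0]]'
python3 -m jog '[[0,0,0,0],[0,0,0,0],[0,0,0,0],[0,0,0,0],[0,0,0,0],[0,0,0,0],[0,0,0,0],[0,0,0,0]]' -1 40
```

```text
time: 4.2
position: [0.5082, 0.2686, 0.0783]
tool_rot: [-1.778, -2.589, 0.0]
ft_force: [-0.0, 0.3, 0.4]
grip_width: 1.001
time: 5.2
position: [0.5083, 0.2686, 0.0786]
tool_rot: [-1.779, -2.589, 0.0]
ft_force: [0.5, -0.9, -0.1]
grip_width: 0.319
```

```bash
python3 -m jog '[[0,0,5,0],[0,0,15,0],[0,0,28,0],[0,0,40,0],[5,-8,50,-0.01],[12,-25,58,-0.04],[20,-45,60,-0.08],[26,-58,60,-0.1]]'
python3 -m jog '[[8,-20,0,-0.03],[18,-45,0,-0.08],[28,-75,0,-0.13],[39,-105,0,-0.18],[48,-130,0,-0.23],[55,-147,-3,-0.27],[59,-156,-6,-0.285],[60,-158,-6,-0.288]]'
python3 - <<'E'
from h import *
snap('side','s3'); snap('top','t3')
f=lambda n,x,y,w,h,k:cv2.resize(cv2.imread(f'pics/{n}.png')[y:y+h,x:x+w],None,fx=k,fy=k,interpolation=cv2.INTER_CUBIC)
cv2.imwrite('pics/c3.png',(255*(np.hstack([f('s3',280,90,100,130,4),f('t3',290,170,100,130,4)])/255.)**.6).astype('uint8'))
s=get_state();print(s['position'],s['tool_rot'],s['ft_force'])
E
```

```text
time: 6.2
position: [0.5354, 0.2074, 0.1383]
tool_rot: [1.912, 2.492, -0.002]
ft_force: [-0.4, -0.3, -4.3]
grip_width: 0.314
time: 7.2
position: [0.5941, 0.0527, 0.132]
tool_rot: [-2.244, -2.197, 0.001]
ft_force: [-0.0, -0.2, -5.3]
grip_width: 0.319
[0.59407366 0.05376859 0.1324961 ] [-2.24249428e+00 -2.19911845e+00 -4.69973477e-04] [-0.13482806  0.63386664 -4.61094056]
```

View pics/c3.png

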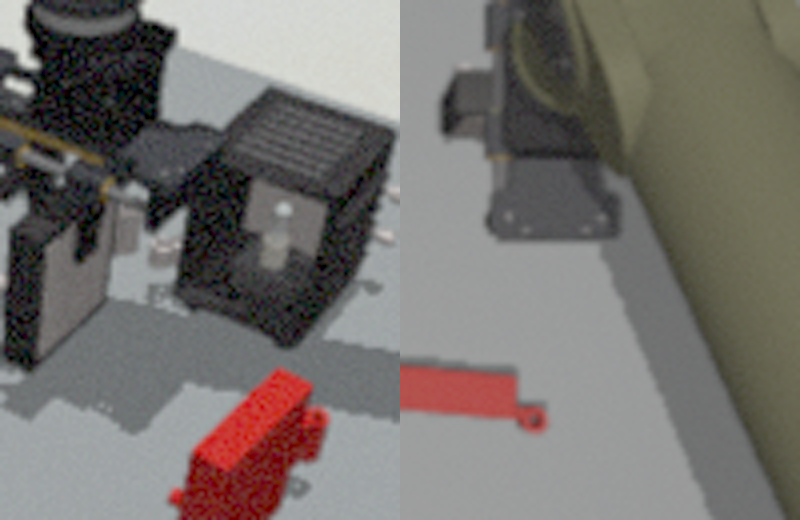

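The side view shows the door held upright in front of the lamp house, knuckle at crop (125,225) and lower lug at (163,245). The upper lug is behind the finger bracket, and the arm blocks the top camera. Before inserting, I'll check the lamp-house fit with an overlay on the unobstructed first pictures.

```bash
cat >> h.py <<'E'
def world(p,P):
    P=np.atleast_2d(np.array(P,float)); c,s=np.cos(p[2]),np.sin(p[2])
    return np.c_[p[0]+(c*P[:,0]-s*P[:,1])/1e3,p[1]+(s*P[:,0]+c*P[:,1])/1e3,P[:,2]/1e3]
def ring(x,y,z,r): a=np.linspace(0,6.283,25); return np.c_[x+r*np.cos(a),y+r*np.sin(a),0*a+z]
def overlay(f,x0,y0,w,h,k,items):
    im=cv2.resize(cv2.imread(f'pics/{f}.png')[y0:y0+h,x0:x0+w],None,fx=k,fy=k,interpolation=cv2.INTER_CUBIC)
    im=(255*(im/255.)**.6).astype('uint8'); o=im.copy()
    for p,P,col in items:
        q=((proj(f,world(p,P))-[x0,y0]+.5)*k-.5); cv2.polylines(o,[np.round(q*16).astype(np.int32)],False,col,1,cv2.LINE_AA,4)
    return im,o
G=(0,255,0)
LM=[[(-60,55,150),(60,55,150),(60,-55,150),(-60,-55,150),(-60,55,150),(-60,55,0)],[(-60,-55,150),(-60,-55,0),(-60,55,0)]]+[ring(-60,70,z,r) for z in(123,59) for r in(9,4.25)]
E
python3 - <<'E'
from h import *
p=[.5098,-.1415,-1.5906]
t=overlay('top1',364,194,66,50,6,[(p,m,G) for m in LM]); s=overlay('side1',316,112,66,50,6,[(p,m,G) for m in LM])
cv2.imwrite('pics/c4.png',np.vstack([np.hstack([t[0],s[0]]),np.hstack([t[1],s[1]])]))
E
```

```text
(no output)
```

View pics/c4.png

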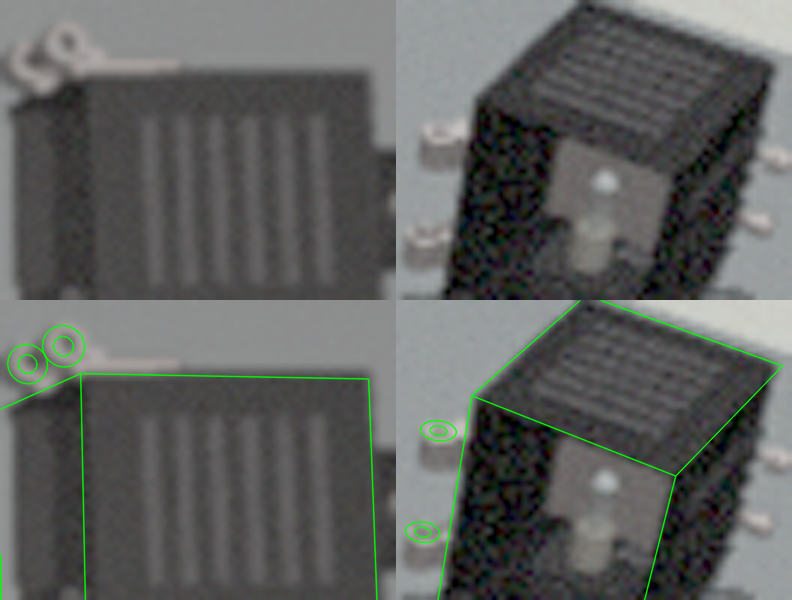

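The overlay shows two small errors. The real top edge is level in the top view, so the yaw is about −1.573 rather than −1.591. The lug rings sit about 0.5–1 px from the model, at top crop (67,43) and side crop (445,133). I'll compare both cameras for the lugs, and for the knuckle before the grasp.

Run:
```python
from h import *
T=lambda c,r,x,y:(x+(c+.5)/6-.5,y+(r+.5)/6-.5)
print('lug top',at('top1',*T(67,43,364,194),.123)); print('lug side',at('side1',*T(445-396,133,316,112),.123))
print('lug lo top',at('top1',*T(30,62,364,194),.059)); print('lug lo side',at('side1',*T(428-396,234,316,112),.059))
print('kn top',at('top1',*T(337,123,210,205),.079)); print('kn side',at('side1',*T(232,382-288,250,190),.079))
# knuckle predicted from grasp: tool at grasp
y=-2.7735; print('kn from tool',world([.5083,.2686,y],[14,70,0]))
# box centre line edges of lamp: refine front colour edges
im=cv2.cvtColor(cv2.imread('pics/top1.png'),6).astype(float)
e=[]
for u in range(385,424):
    c=im[198:214,u]; g=-np.diff(c); k=g.argmax(); k=min(max(k,1),14); a=g[k-1:k+2]; e.append((u,198+k+.5+ (a[2]-a[0])/(2*(2*a[1]-a[0]-a[2])+1e-9)))
e=np.array(e); m=np.abs(e[:,1]-np.median(e[:,1]))<1.; f=np.polyfit(*e[m].T,1); print('edge',f,m.sum())
w=[at('top1',u,np.polyval(f,u),.15) for u in(380,424)]; d=w[1]-w[0]; print('yaw',np.arctan2(d[1],d[0]),w)
```

```text
lug top [ 0.58218229 -0.08464955  0.123     ]
lug side [ 0.57689592 -0.08286486  0.123     ]
lug lo top [ 0.58173725 -0.08425406  0.059     ]
lug lo side [ 0.57752832 -0.08295511  0.059     ]
kn top [0.52263464 0.19645289 0.079     ]
kn side [0.51816322 0.19879625 0.079     ]
kn from tool [[0.52042634 0.19825121 0.        ]]
edge [-8.51551734e-03  2.08626406e+02] 39
yaw -1.5630285346834134 [array([ 0.56692548, -0.09029096,  0.15      ]), array([ 0.56778108, -0.20043561,  0.15      ])]
```

Each camera shows nearly the same offset at the lugs and the knuckle, so relative placing is good. The mean lug axis is (0.5796, −0.0838), which puts the TCP target at about (0.5936, −0.013, 0.0995) with twist +0.02. I'll lower and stop 25 mm short for a look.

```bash
python3 -m jog '[[0,0,-4,0.005],[0,-2,-12,0.01],[0,-6,-20,0.02],[0,-14,-27,0.02],[0,-24,-31,0.02],[0,-33,-33,0.02],[0,-39,-33,0.02],[0,-41,-33,0.02]]'
python3 -m jog '[[0,0,0,0],[0,0,0,0],[0,0,0,0],[0,0,0,0],[0,0,0,0],[0,0,0,0],[0,0,0,0],[0,0,0,0]]'
python3 - <<'E'
from h import *
d=[get_image('side')['image'].astype(float) for _ in range(6)]; snap('side','s5'); snap('top','t5')
cv2.imwrite('pics/s5.png',np.mean(d,0).astype('uint8')[:,:,::-1])
s=get_state();R=cv2.Rodrigues(s['tool_rot'])[0]; ty=np.arctan2(R[1,1],R[0,1]); print(s['position'],ty,R[:,2],s['ft_force'])
p=[s['position'][0],s['position'][1],ty-np.pi if ty>-.5 and ty<1.6 else ty]; zb=(s['position'][2]-.0785)*1e3; print(p,zb)
K=[ring(14,70,zb+z,r) for z in(79,41) for r in(9,4.25)]
q=[.5796+0,-.0838,-1.57]; c,sn=np.cos(q[2]),np.sin(q[2]); q[0]-=(c*-60-sn*70)/1e3; q[1]-=(sn*-60+c*70)/1e3
a,b=overlay('s5',290,105,56,85,7,[(p,k,(0,255,255)) for k in K]+[(q,m,G) for m in LM])
cv2.imwrite('pics/c5.png',np.hstack([a,b]))
E
```

```text
time: 8.3
position: [0.5946, 0.0109, 0.0999]
tool_rot: [2.223, 2.219, 0.001]
ft_force: [0.1, -0.3, -4.0]
grip_width: 0.32
time: 9.3
position: [0.5943, 0.0116, 0.0996]
tool_rot: [2.223, 2.22, 0.0]
ft_force: [0.5, 0.3, -5.0]
grip_width: 0.321
[0.59431308 0.01163747 0.09956013] -0.0009829716858718452 [ 1.60402190e-05 -2.01979781e-05 -1.00000000e+00] [-0.46380579  0.4445552  -4.84548852]
[np.float64(0.5943130831882483), np.float64(0.011637472690639231), np.float64(-3.142575625275665)] 21.060128182787867
```

View pics/c5.png

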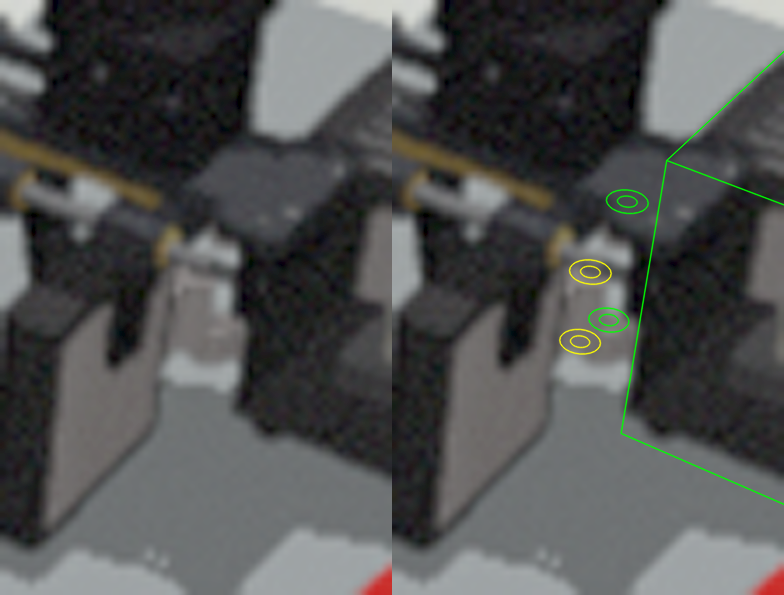

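The knuckle is about 25 mm short of the lugs, at crop (195,300) with the lower lug at (210,340). Its height matches, and the rings agree to about 1 px. I'll zoom in hard on the barrels with the models overlaid to settle the last millimetre or two.

Run:
```python
from h import *
q=[.5796,-.0838,-1.57]; c,sn=np.cos(q[2]),np.sin(q[2]); q[0]-=(c*-60-sn*70)/1e3; q[1]-=(sn*-60+c*70)/1e3
D=[.5083,.2686,-2.7735]; N=[.5943,.0116,-3.1426]
cyl=lambda x,y,z0,z1:[ring(x,y,z0,9),ring(x,y,z1,9),ring(x,y,z1,4.25)]
Lm=[(q,m,G) for m in cyl(-60,70,103,123)+cyl(-60,70,39,59)]; Dm=[(D,m,G) for m in cyl(14,70,41,79)]; Nm=[(N,m,(0,255,255)) for m in cyl(14,70,62,100)]
def two(*a):
    i,o=overlay(*a); return np.vstack([i,o])
r=[two('side1',316,128,16,25,12,Lm),two('side1',282,196,16,25,12,Dm),two('top1',364,192,17,25,12,Lm),two('top1',257,214,16,25,12,Dm)]
cv2.imwrite('pics/c6.png',np.hstack(r))
```

```text
(no output)
```

View pics/c6.png

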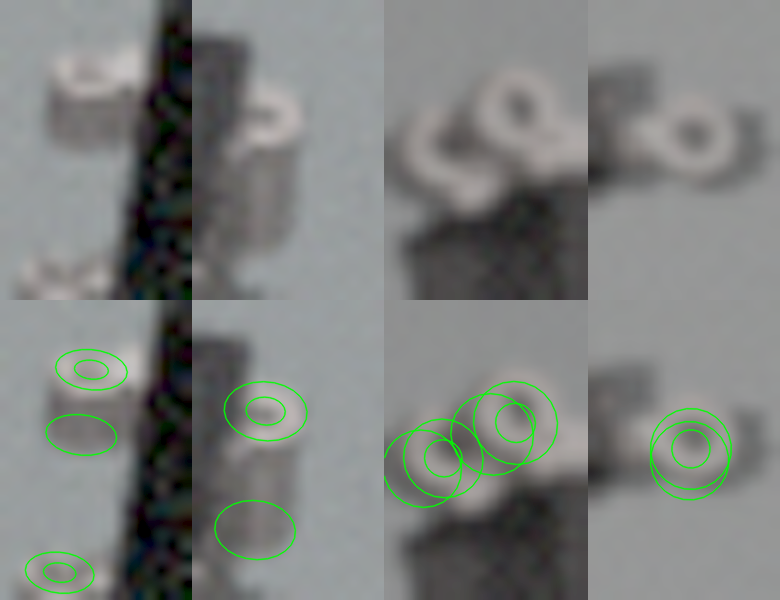

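The model offsets are the same at the lug and the knuckle in both cameras: side about (−1,+5) against (−1,+4) crop px, top (+4,−14) against (+3,−13). So the relative target is good to under 1 mm: TCP (0.5936, −0.0138). Sliding in slowly while watching the force.

```bash
python3 -m jog '[[-0.5,-2,0,0],[-0.5,-5,0,0],[-0.5,-8,0,0],[-0.5,-11,0,0],[-0.5,-13,0,0],[-0.5,-14,0,0],[-0.5,-14,0,0],[-0.5,-14,0,0]]'
python3 -m jog '[[0,-2,0,0],[0,-4,0,0],[0,-7,0,0],[0,-9,0,0],[0,-10.5,0,0],[0,-11.5,0,0],[0,-11.5,0,0],[0,-11.5,0,0]]'
python3 -m jog '[[0,0,0,0],[0,0,0,0],[0,0,0,0],[0,0,0,0],[0,0,0,0],[0,0,0,0],[0,0,0,0],[0,0,0,0]]'
python3 - <<'E'
from h import *
d=[get_image('side')['image'].astype(float) for _ in range(6)]; snap('side','s7')
cv2.imwrite('pics/s7.png',np.mean(d,0).astype('uint8')[:,:,::-1])
S=[get_state() for _ in range(1)][0];R=cv2.Rodrigues(S['tool_rot'])[0]; ty=np.arctan2(R[1,1],R[0,1]); print(S['position'],ty,S['ft_force'],S['torque'])
q=[.5796,-.0838,-1.57]; c,sn=np.cos(q[2]),np.sin(q[2]); q[0]-=(c*-60-sn*70)/1e3; q[1]-=(sn*-60+c*70)/1e3
N=[S['position'][0],S['position'][1],ty-np.pi]
a,b=overlay('s7',296,110,40,60,10,[(N,ring(14,70,z,9),(0,255,255)) for z in(62,100)]+[(q,ring(-60,70,z,9),G) for z in(103,123,39,59)])
cv2.imwrite('pics/c7.png',np.hstack([a,b]))
E
```

```text
time: 10.7
position: [0.5938, -0.0022, 0.0996]
tool_rot: [2.222, 2.221, 0.0]
ft_force: [-1.2, -0.4, -4.8]
grip_width: 0.319
time: 11.7
position: [0.5939, -0.0137, 0.0996]
tool_rot: [2.222, 2.22, 0.0]
ft_force: [-0.3, -0.1, -3.7]
grip_width: 0.318
time: 12.7
position: [0.5938, -0.0139, 0.0996]
tool_rot: [2.222, 2.22, 0.0]
ft_force: [-0.6, -0.3, -3.8]
grip_width: 0.318
[ 0.59383477 -0.01383736  0.0995796 ] -0.0009167987267008879 [ 0.28011953  1.26846003 -4.13673357] [ 0.02111232 -0.10685041 -0.02472671]
```

View pics/c7.png

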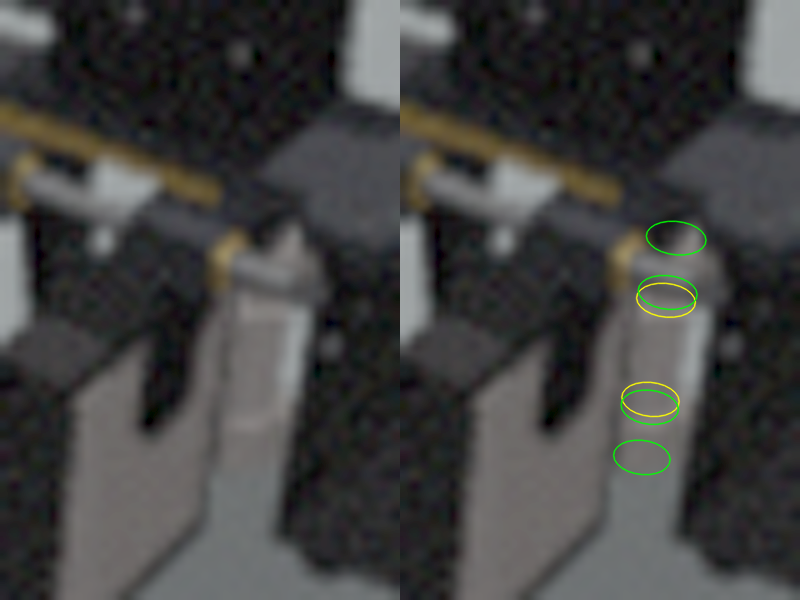

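The knuckle sits between the two lugs at crop (255,370), with thin gaps visible at rows about 315 and 425. Its right edge is flush with the lower lug (282 against 285). The vertical wrist load is the door's weight alone (about 4 N) and there is no steady side force. Handing in.

```bash
python3 -c "
from bench import *
s=get_state();print(s['time'],s['position'],s['ft_force'],s['grip_width']);print(close_job())"
```

```text
13.05 [ 0.59383477 -0.01383736  0.0995796 ] [ 0.28011953  1.26846003 -4.13673357] 0.321827299494335
the job is handed in; nothing more can be done
None
```

I picked up the black door by its top middle, turned it about 22° so it stood wide open, and lifted its underside 21 mm. I then slid its knuckle between the hinge lugs and handed in at 13 s, still gripping it with 40 N. The arm did not go near the tray, pin, condenser, screwdriver or the pink and red look-alikes.

**Position:** The tool is within about 0.3 mm of its target. I estimate the bores line up to about 1 mm. The door is square to the lamp house to within about 0.01 rad.

**Hanging free:** The wrist carries about 4 N downward, which matches the door's weight. There is no steady side force, though single readings scatter by about 1 N. The last side picture shows a thin gap above and below the knuckle.

**What disagreed or couldn't be checked:**
- The two cameras differed by 4–5 mm in absolute position. The difference was the same at the lugs and the knuckle, so I placed the door by their relative position.
- The arm blocked the top camera at the end, so I couldn't look straight down the bores.

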